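# Hold a buffer bottle on the vortex mixer

## Robot

A 6-joint arm with a two-finger parallel gripper is mounted at the origin on a cart in front of the work surface, level with it; the furniture and walls round the work are solid. World frame = base frame: x ahead of the robot, y to its left, z up, the work surface at z = 0. Lengths are in m, angles in rad, forces in N, time in s.
With the tool pointing down it reaches from about 0.325 to 0.925 m from the base axis. Payload 3.1 kg.
Tool frame: the origin (TCP) lies midway between the tips of the shut fingers; the grasp point (between the pads) lies 19 mm behind it; z points along the fingers, y is the line along which they close (so a half turn about z gives the same grasp; the last joint's range is limited). The gripper opens to 85 mm and grips with 20 to 120 N. Pads are 22 mm wide; open, the fingers measure 114 mm over their backs; the gripper's body (76 mm by 85 mm) begins 54 mm behind the grasp point. The pads swing forward as they close: fully open they stand 13 mm farther back than shut.
Start: joints at [1.088, 0.217, 1.613, -0, 1.311, -0.112], TCP at [0.226, 0.583, 0.231] pointing down, gripper open.
Joint ranges: [-2.75, 2.75], [-0.78, 2.1], [0.31, 2.55], [-1.13, 4.27], [0.13, 2.63], [-2.58, 2.58]. Speed limits (rad/s): [2.79, 2.79, 3.14, 3.14, 3.14, 3.14].

## Interface

Orientations are given as a 3x3 rotation matrix whose columns are the frame's x, y, z axes.
In Python, from workcell import sensors, vision, bot gives the robot as it stands. The module is installed in compiled form; this text tells all that it offers.
- The arm moves only by the tool arm_command, never from a script. Its argument "plan" is a list of rows, each an object of numbers: "rx", "ry", "rz": the turn, a rotation vector about the tool's x, y, z in units of 6 degrees (1.0 is 6 degrees); "tx", "ty", "tz": the shift along the tool's x, y, z in units of 30 mm (1.0 is 30 mm); "claw": the closure in counts, from 0 (fully open) to 255 (shut). In form: [{"rx": .., "ry": .., "rz": .., "tx": .., "ty": .., "tz": .., "claw": ..}, ...]. A call has 1 to 5 rows; each row shifts and turns the commanded pose from where the row before left it, along the tool's axes as they then stand; what a row does not reach is not made up. A row lasts 1/10 s, in which the tool goes at most 50 mm and 8.59 degrees, less where a joint would pass 70% of its speed; a pose out of reach is approached as far as the arm can. A call is refused whole if a number of a shift passes 1 or a number of a turn 1, either way. A call with a gripper value outside its range is refused whole. The fingers move at their own pace and stop on an object; "grip_force" is the grip in N (left out, the last holds). Time passes only in rows, so rows that do not move let the fingers close. It gives the time, the measured TCP pose, the force, the opening and the grip force at its end, in the units of the state.
- sensors.sense(): the state, without advancing time (a new reading comes with each control period).
- vision.capture(name): name is "scene" or "top" or "wrist"; returns the picture (400x640x3 uint8, blue, green, red); there is no depth.
- vision.camera_info(name): a dict with "camera_matrix" (3x3 intrinsics, pixels), "R" (3x3) and "t" (3): a world point X has camera coordinates R X + t. Camera axes: x right, y down, z forward; pixel columns grow to the right and rows downward; lengths in m; the calibration is good to about 2 mm. A picture is of the moment at which its call begins: read the wrist's pose just before it. camera_info takes no time and is no camera call; for the wrist camera it gives the pose at the moment of the call.
- bot.job_done(): hands the job in; it is judged then, once.
The state is a dict: "time_s": time; "joint_pos": joint angles; "joint_vel": joint speeds; "joint_efforts": joint torques, N m; "position": TCP position; "tcp_rot": TCP orientation; "ft_force": force on the tool from outside, world axes, zero at the start; "ft_torque": the same for the moment, N m; "grip_width": opening from 0.0 (shut) to 1.0 (fully open); "gripper_force": force on a finger pad.
Only numpy, scipy, OpenCV 4.12 (cv2) and the standard library are available. Lean on these libraries where they do the work, as an engineer would, in place of code of your own. Each camera call takes 0.05 s, during which the arm holds its last target. There are 200 camera calls.

## Task

Mix the buffer: pick up the white dropper bottle with the blue cap from the row of three bottles, lower it upright through the mixer's collar onto the spring-loaded rubber head, and press the head about half-way down (10 mm of its 20 mm travel, pointer on the green part of the scale), never down to its stop. Keep it pressed there for three seconds and finish still holding the bottle down: do not let go. Press with the bottle only, and leave the two brown bottles and the sample cups standing where they are.

Things in the scene. Friction and masses are not known exactly. Their poses are not given: they have to be found in the camera images.
- white_bottle_mid (a point): Centre (half-way up, 39 mm above the underside) of the loose round dropper bottle to mix: white, with a blue pointed screw cap and a blue band; body 30 mm in diameter, 78 mm tall in all, about 50 g. The straight body ends about 50 mm above the underside. Grip the body half-way up or higher, so that the fingers stay above the mixer's collar.
- white_bottle: The same white bottle with the blue cap; origin at the centre of its underside, z up along the bottle. It stands on the worktop in one row with the two brown bottles, in any order, 90 mm or more apart centre to centre, the row running left to right.
- brown_bottle_a_mid (a point): Centre (42.5 mm above the underside) of a loose brown dropper bottle with a black cap, 34 mm in diameter, 85 mm tall. Leave it standing.
- brown_bottle_b_mid (a point): Centre (42.5 mm above the underside) of the other loose brown dropper bottle with a black cap, same size. Leave it standing.
- red_cup_mid (a point): Centre (34 mm up) of a loose sample cup with a red lid, 62 mm wide, 68 mm tall. Leave it standing.
- yellow_cup_mid (a point): Centre (34 mm up) of a loose sample cup with a yellow lid, 62 mm wide, 68 mm tall. Leave it standing.
- mixer: Vortex mixer fixed to the worktop; origin on the worktop under its centre, z up, its front (-x) has a blue dial and a rocker. White housing 130 x 116 mm (x, y), 72 mm tall; on its middle stands a round grey neck 72 mm in outer diameter that ends in an open collar with its rim 106 mm above the worktop and a bore 48 mm in diameter. The neck's front carries a scale with an orange pointer: white = not pressed enough, green = right (6 to 14 mm down), red = too far.
- head_rest (a point): Centre of the top face of the head when it is not pressed: on the neck's axis, 100 mm above the worktop, 6 mm below the collar's rim. Does not move with the head.
- mixer_head (a joint): The flat round black rubber head, 41 mm in diameter, inside the collar; it moves straight down when pressed. A spring pushes it up: about 2 N starts it, about 6 N holds it 10 mm down and about 10 N brings it to its stop at 20 mm. The bottle's weight alone does not move it. The value is its downward travel in m: 0 = released, 0.010 = half-way, 0.020 = at the stop.
Not all that is in view belongs to the job. What is shaped like the white_bottle but turquoise is not meant.

How it is judged:
By the outcome, as a careful person would: the job done as asked, in the order asked, and still so for the second after the job is handed in, while the arm keeps its last pose, push and grip.
It also fails if it takes over 48 s, if anything falls off the work surface, if the arm or the gripper's body presses on something with over 40 N, if the wrist force passes 120 N, or if a joint passes its speed limit or range.

## Working session

There is one attempt and no reset: what is moved stays moved. The work goes in short steps, Python scripts to look and compute and a tool call to move; the robot and the scene stay as the last step left them, time stands still between calls to the robot, and variables do not carry over. Pictures are saved under pics/ and viewed, at most 10 in all, crops included, and the job is handed in when it is done.

Besides the shell and the picture viewer there is one more tool, called after "Request:" as name(argument=value, ...), one argument or row to a line, values as JSON. arm_command: Moves the arm, as the interface text tells. Its arguments: {"type":"object","properties":{"plan":{"type":"array","items":{"type":"object","properties":{"rx":{"type":"number"},"ry":{"type":"number"},"rz":{"type":"number"},"tx":{"type":"number"},"ty":{"type":"number"},"tz":{"type":"number"},"claw":{"type":"number"}}}},"grip_force":{"type":"number"}},"required":["plan"]}

```bash
mkdir -p pics && python3 - <<'E'
from workcell import sensors, vision, bot
import cv2,numpy as np
s=sensors.sense()
print(s['time_s'],s['position'],np.round(s['tcp_rot'],3),s['ft_force'],s['grip_width'])
for n in('scene','top'):
    i=vision.capture(n);cv2.imwrite(f'pics/{n}0.png',i)
    c=vision.camera_info(n);print(n,np.round(c['camera_matrix'],1).tolist(),np.round(c['R'],3).tolist(),np.round(c['t'],3))
E
```

```text
0.0 [0.22605724 0.58180705 0.22993253] [[-0.932  0.362 -0.001]
 [ 0.362  0.932 -0.002]
 [ 0.    -0.002 -1.   ]] [-0.62861252 -0.2423629  -0.6608075 ] 0.9987653947838258
scene [[366.4, 0.0, 325.1], [0.0, 366.4, 201.9], [0.0, 0.0, 1.0]] [[-0.641, -0.767, -0.026], [-0.381, 0.347, -0.857], [0.667, -0.539, -0.515]] [0.335 0.269 0.78 ]
top [[520.6, 0.0, 312.0], [0.0, 520.6, 198.8], [0.0, 0.0, 1.0]] [[-0.029, -1.0, 0.002], [-0.996, 0.029, -0.081], [0.081, -0.004, -0.997]] [-0.014  0.527  1.64 ]
```

View pics/scene0.png

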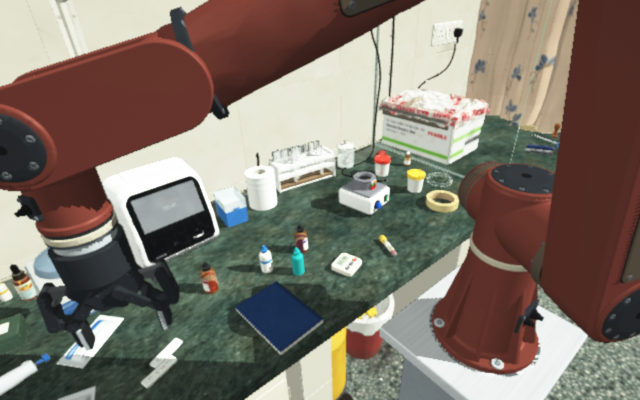

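View pics/top0.png

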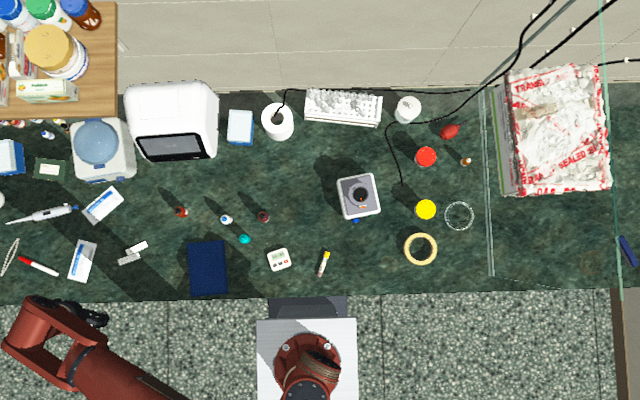

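Scene view: the row is brown (208,277), white bottle with blue cap (265,258), brown (301,238); the turquoise lookalike is at (298,261). In the top view the same things are brown (181,212), white (226,219), brown (263,216) and turquoise (244,239). The white one with the blue cap fits the description. The mixer neck is at about (360,193) in the top view. Next I'll check the bottle in one enlarged crop and measure.

```bash
cat > h.py <<'E'
import cv2,numpy as np
from workcell import sensors,vision,bot
def ray(n,u,v,c=None):
    c=c or vision.camera_info(n);R=np.array(c['R']);o=-R.T@np.array(c['t'])
    d=R.T@np.linalg.inv(c['camera_matrix'])@np.array([u,v,1.]);return o,d/np.linalg.norm(d)
def onz(n,u,v,z,c=None):
    o,d=ray(n,u,v,c);return o+d*(z-o[2])/d[2]
def cross(*rs):
    A=sum(np.eye(3)-np.outer(d,d) for o,d in rs);b=sum((np.eye(3)-np.outer(d,d))@o for o,d in rs)
    return np.linalg.solve(A,b)
def blobs(img,lo,hi,x0,y0,x1,y1,amin=3):
    m=cv2.inRange(cv2.cvtColor(img[y0:y1,x0:x1],cv2.COLOR_BGR2HSV),lo,hi)
    n,_,st,ce=cv2.connectedComponentsWithStats(m)
    return [(int(st[i,4]),(ce[i]+[x0,y0]).round(1).tolist(),(st[i,:4]+[x0,y0,0,0]).tolist()) for i in range(1,n) if st[i,4]>=amin]
E
python3 - <<'E'
from h import *
t=cv2.imread('pics/top0.png');s=cv2.imread('pics/scene0.png')
a=cv2.resize(t[180:255,160:280],None,fx=5,fy=5,interpolation=cv2.INTER_CUBIC)[:,:400*2]
b=cv2.resize(s[220:300,190:320],(600,369),interpolation=cv2.INTER_CUBIC)
c=cv2.resize(t[165:230,330:390],(380,412),interpolation=cv2.INTER_CUBIC)
W=np.zeros((600,800,3),np.uint8);W[:240,:384]=cv2.resize(a,(384,240));W[:330,400:705]=cv2.resize(c,(305,330));W[331:600,0:437]=cv2.resize(b,(437,269))
cv2.imwrite('pics/crop.png',W)
for n,i,box in(('top',t,(205,200,250,250)),('scene',s,(250,230,310,285))):
    print(n,'blue',blobs(i,(100,90,60),(125,255,255),*box),'white',blobs(i,(0,0,150),(180,70,255),*box))
print('mixer dark head',blobs(t,(0,0,0),(180,255,60),340,175,380,215))
print('bottle guess',onz('top',226,219,.06),'mixer',onz('top',360,194,.1))
E
```

```text
top blue [(18, [223.9, 218.4], [222, 216, 5, 5]), (175, [214.3, 244.9], [205, 240, 19, 10])] white [(69, [226.4, 219.5], [220, 215, 13, 10])]
scene blue [(43, [263.8, 248.7], [261, 245, 7, 8]), (15, [265.2, 262.1], [261, 261, 9, 3]), (18, [275.3, 283.3], [271, 282, 9, 3])] white [(64, [305.2, 243.8], [303, 237, 6, 14]), (223, [265.7, 260.9], [259, 250, 14, 23])]
mixer dark head [(21, [344.2, 175.5], [340, 175, 12, 3]), (134, [359.8, 193.7], [353, 188, 14, 13]), (13, [340.3, 210.8], [340, 206, 2, 9])]
bottle guess [0.46790032 0.23959315 0.06      ] mixer [ 0.53038169 -0.17547718  0.1       ]
```

View pics/crop.png

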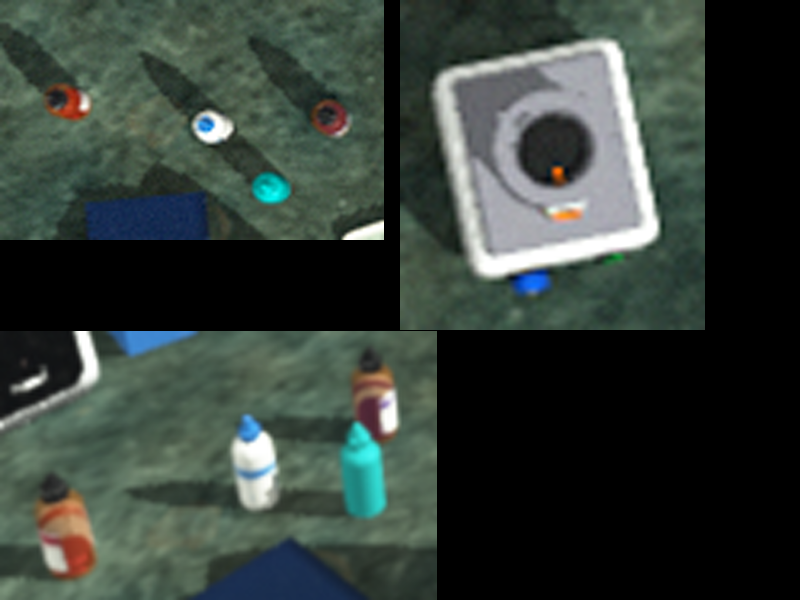

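The crop confirms it: white body, blue cap and blue band, at (226,219) in the top view. The turquoise bottle next to it is not the one meant. Now I'll compute the positions.

```bash
python3 - <<'E'
from h import *
print('cap',cross(ray('top',223.9,218.4),ray('scene',263.8,248.7)))
print('band/white',cross(ray('top',226.4,219.5),ray('scene',265.2,262.1)))
p=onz('top',223.9,218.4,.068);print('cap on z',p)
for n,u,v,z in(('turq',244,239,.05),('brA',181,212,.05),('brB',263,216,.05)):print(n,onz('top',u,v,z))
m=onz('top',360,194.3,.104);print('mixer',m)
s=sensors.sense();R=np.array(s['tcp_rot']);P=s['position']
w=np.linalg.inv(vision.camera_info('wrist')['R']);c=vision.camera_info('wrist')
print('wrist cam in tool',(R.T@(-np.array(c['R']).T@c['t']-P)).round(3),(R.T@np.array(c['R']).T).round(2).tolist())
print('shift units',R.T@(np.array([p[0],p[1],.16])-P)/.03, s['joint_pos'])
E
```

```text
cap [0.46939621 0.24465425 0.06631371]
band/white [0.46849463 0.24506335 0.02315932]
cap on z [0.46956591 0.24475207 0.068     ]
turq [0.40443663 0.18613072 0.05      ]
brA [0.49431299 0.38156125 0.05      ]
brB [0.47442971 0.12544568 0.05      ]
mixer [ 0.52911722 -0.17505764  0.104     ]
wrist cam in tool [ 0.069 -0.001 -0.142] [[0.0, -0.96, -0.27], [1.0, 0.0, -0.0], [0.0, -0.27, 0.96]]
shift units [-11.63631664  -7.52759428   2.34911687] [ 1.08778354e+00  2.17695547e-01  1.61480376e+00  1.54387150e-05
  1.31128519e+00 -1.12197525e-01]
```

Request:
arm_command(
  plan=[
    {"tx": -0.97,"ty": -0.63,"claw": 60},
    {"tx": -0.97,"ty": -0.63,"claw": 60},
    {"tx": -0.97,"ty": -0.63,"claw": 60},
    {"tx": -0.97,"ty": -0.63,"claw": 60},
    {"tx": -0.97,"ty": -0.63,"claw": 60},
  ],
  grip_force=40,
)

```text
invalid input
```

Request:
arm_command(
  plan=[
    {"tx": -0.97,"ty": -0.63,"claw": 60},
    {"tx": -0.97,"ty": -0.63,"claw": 60},
    {"tx": -0.97,"ty": -0.63,"claw": 60},
    {"tx": -0.97,"ty": -0.63,"claw": 60},
    {"tx": -0.97,"ty": -0.63,"claw": 60},
  ],
)

```text
invalid input
```

Request:
arm_command(
  plan=[
    {"tx": -0.97,"ty": -0.63,"claw": 60},
    {"tx": -0.97,"ty": -0.63,"claw": 60},
    {"rz": -1,"tz": 0.5,"claw": 60},
    {"rz": -1,"tz": 0.5,"claw": 60},
    {"rz": -1,"tz": 0.5,"claw": 60},
  ],
)

```text
invalid input
```

Request:
arm_command(
  plan=[
    {"rz": -1,"tz": 0.4,"claw": 60},
    {"rz": -1,"tz": 0.4,"claw": 60},
    {"claw": 60},
  ],
)

```text
invalid input
```

```bash
python3 - <<'E'
from h import *
s=sensors.sense();R=np.array(s['tcp_rot']);P=s['position']
c=vision.camera_info('wrist');i=vision.capture('wrist');cv2.imwrite('pics/w1.png',i)
print(s['time_s'],P,R.round(3).tolist(),s['grip_width'],s['ft_force'])
for b in blobs(i,(100,90,60),(125,255,255),0,0,640,400,60):print(b,onz('wrist',*b[1],.068,c))
E
```

```text
0.1 [0.2261115  0.58186922 0.23007269] [[-0.932, 0.362, -0.001], [0.362, 0.932, -0.002], [0.0, -0.002, -1.0]] 0.9986881561527956 [0.31629925 0.61073558 0.10397721]
(216, [478.0, 254.0], [472, 237, 12, 30]) [0.3484478  0.69643644 0.068     ]
(5223, [104.7, 284.5], [46, 242, 113, 84]) [0.24923288 0.35046351 0.068     ]
(81, [200.4, 345.7], [193, 336, 17, 22]) [0.34598983 0.40601177 0.068     ]
```

View pics/w1.png

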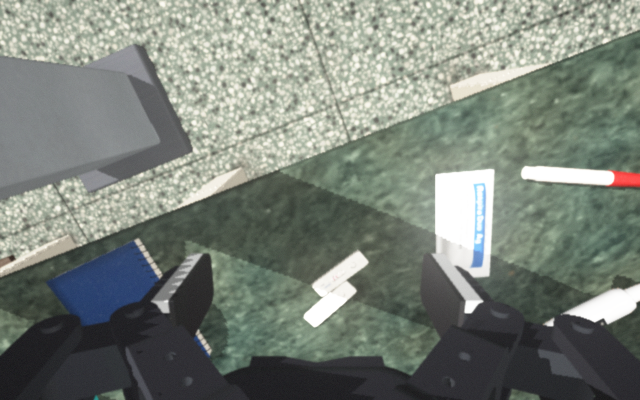

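All the calls were refused, probably because every row has to give all seven numbers. The wrist view still shows the start area: the gripper fingers and test strips around (335,285). Resending with full rows.

Request:
arm_command(
  plan=[
    {"rx": 0,"ry": 0,"rz": 0,"tx": -0.97,"ty": -0.63,"tz": 0,"claw": 60},
    {"rx": 0,"ry": 0,"rz": 0,"tx": -0.97,"ty": -0.63,"tz": 0,"claw": 60},
    {"rx": 0,"ry": 0,"rz": 0,"tx": -0.97,"ty": -0.63,"tz": 0,"claw": 60},
    {"rx": 0,"ry": 0,"rz": 0,"tx": -0.97,"ty": -0.63,"tz": 0,"claw": 60},
    {"rx": 0,"ry": 0,"rz": 0,"tx": -0.97,"ty": -0.63,"tz": 0,"claw": 60},
  ],
  grip_force=40,
)

```text
time_s: 0.65
position: [0.3282, 0.4404, 0.2309]
tcp_rot: [[-0.932, 0.362, -0.0], [0.362, 0.932, -0.001], [0.0, -0.001, -1.0]]
ft_force: [0.2, 0.0, 0.8]
grip_width: 0.764
gripper_force: 0.0
```

Request:
arm_command(
  plan=[
    {"rx": 0,"ry": 0,"rz": 0,"tx": -0.97,"ty": -0.63,"tz": 0,"claw": 60},
    {"rx": 0,"ry": 0,"rz": 0,"tx": -0.97,"ty": -0.63,"tz": 0,"claw": 60},
    {"rx": 0,"ry": 0,"rz": 0,"tx": -0.97,"ty": -0.63,"tz": 0,"claw": 60},
    {"rx": 0,"ry": 0,"rz": 0,"tx": -0.97,"ty": -0.63,"tz": 0,"claw": 60},
    {"rx": 0,"ry": 0,"rz": 0,"tx": -0.97,"ty": -0.63,"tz": 0,"claw": 60},
  ],
)

```text
time_s: 1.15
position: [0.4296, 0.2996, 0.231]
tcp_rot: [[-0.932, 0.362, -0.0], [0.362, 0.932, -0.0], [0.0, -0.0, -1.0]]
ft_force: [0.2, 0.7, 0.1]
grip_width: 0.762
gripper_force: 0.0
```

Request:
arm_command(
  plan=[
    {"rx": 0,"ry": 0,"rz": 0,"tx": -0.97,"ty": -0.63,"tz": 0,"claw": 60},
    {"rx": 0,"ry": 0,"rz": 0,"tx": -0.97,"ty": -0.63,"tz": 0,"claw": 60},
    {"rx": 0,"ry": 0,"rz": -1,"tx": 0,"ty": 0,"tz": 0.5,"claw": 60},
    {"rx": 0,"ry": 0,"rz": -1,"tx": 0,"ty": 0,"tz": 0.5,"claw": 60},
    {"rx": 0,"ry": 0,"rz": -1,"tx": 0,"ty": 0,"tz": 0.5,"claw": 60},
  ],
)

```text
time_s: 1.65
position: [0.4698, 0.244, 0.1855]
tcp_rot: [[-0.999, 0.053, -0.0], [0.053, 0.999, -0.0], [0.0, -0.0, -1.0]]
ft_force: [0.6, 0.1, 0.5]
grip_width: 0.766
gripper_force: 0.0
```

Request:
arm_command(
  plan=[
    {"rx": 0,"ry": 0,"rz": -1,"tx": 0,"ty": 0,"tz": 0.4,"claw": 60},
    {"rx": 0,"ry": 0,"rz": -1,"tx": 0,"ty": 0,"tz": 0.4,"claw": 60},
    {"rx": 0,"ry": 0,"rz": 0,"tx": 0,"ty": 0,"tz": 0,"claw": 60},
  ],
)

```text
time_s: 1.95
position: [0.4679, 0.2439, 0.1599]
tcp_rot: [[-0.988, -0.152, -0.005], [-0.152, 0.988, -0.002], [0.005, -0.001, -1.0]]
ft_force: [-0.4, -0.4, -0.7]
grip_width: 0.763
gripper_force: 0.0
```

```bash
python3 - <<'E'
from h import *
s=sensors.sense();R=np.array(s['tcp_rot']);P=s['position']
c=vision.camera_info('wrist');i=vision.capture('wrist');cv2.imwrite('pics/w2.png',i)
print(s['time_s'],P,R.round(3).tolist(),s['grip_width'],s['ft_force'])
for b in blobs(i,(100,90,60),(125,255,255),0,0,640,400,60):print(b,onz('wrist',*b[1],.068,c))
E
```

```text
1.95 [0.46790102 0.24389324 0.15990031] [[-0.988, -0.152, -0.005], [-0.152, 0.988, -0.002], [0.005, -0.001, -1.0]] 0.7626172970072369 [-0.3650649  -0.35198815 -0.673797  ]
(18505, [424.9, 58.5], [342, 0, 171, 126]) [0.36505014 0.29569565 0.068     ]
(130, [318.1, 207.4], [307, 198, 19, 18]) [0.47141896 0.2446754  0.068     ]
```

View pics/w2.png

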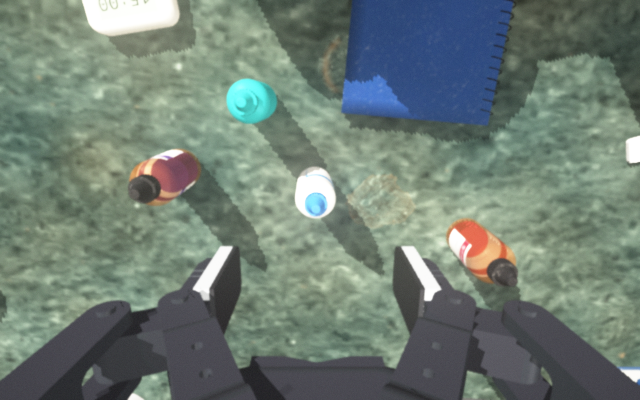

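The wrist view shows the white bottle's cap at (317,205), centred between the fingers; the browns at (163,178) and (483,254) and the turquoise bottle at (250,101) are clear of them. Descending.

Request:
arm_command(
  plan=[
    {"rx": 0,"ry": 0,"rz": 0,"tx": -0.09,"ty": 0.02,"tz": 0.9,"claw": 60},
    {"rx": 0,"ry": 0,"rz": 0,"tx": 0,"ty": 0,"tz": 0.9,"claw": 60},
    {"rx": 0,"ry": 0,"rz": 0,"tx": 0,"ty": 0,"tz": 0.9,"claw": 60},
    {"rx": 0,"ry": 0,"rz": 0,"tx": 0,"ty": 0,"tz": 0.9,"claw": 60},
    {"rx": 0,"ry": 0,"rz": 0,"tx": 0,"ty": 0,"tz": 0.9,"claw": 60},
  ],
)

```text
time_s: 2.5
position: [0.4733, 0.246, 0.0274]
tcp_rot: [[-0.989, -0.15, 0.002], [-0.15, 0.989, 0.001], [-0.002, 0.0, -1.0]]
ft_force: [-0.2, 0.1, -0.1]
grip_width: 0.764
gripper_force: 0.0
```

Request:
arm_command(
  plan=[
    {"rx": 0,"ry": 0,"rz": 0,"tx": 0,"ty": 0,"tz": 0,"claw": 60},
    {"rx": 0,"ry": 0,"rz": 0,"tx": 0,"ty": 0,"tz": 0,"claw": 60},
  ],
)

```text
time_s: 2.7
position: [0.4726, 0.2457, 0.0278]
tcp_rot: [[-0.989, -0.151, -0.0], [-0.151, 0.989, -0.0], [0.0, -0.0, -1.0]]
ft_force: [1.2, -0.8, 0.4]
grip_width: 0.769
gripper_force: 0.0
```

Request:
arm_command(
  plan=[
    {"rx": 0,"ry": 0,"rz": 0,"tx": 0.05,"ty": 0,"tz": 0.13,"claw": 60},
    {"rx": 0,"ry": 0,"rz": 0,"tx": 0,"ty": 0,"tz": 0,"claw": 120},
    {"rx": 0,"ry": 0,"rz": 0,"tx": 0,"ty": 0,"tz": 0,"claw": 200},
    {"rx": 0,"ry": 0,"rz": 0,"tx": 0,"ty": 0,"tz": 0,"claw": 255},
    {"rx": 0,"ry": 0,"rz": 0,"tx": 0,"ty": 0,"tz": 0,"claw": 255},
  ],
  grip_force=50,
)

```text
time_s: 3.2
position: [0.4717, 0.2456, 0.0247]
tcp_rot: [[-0.988, -0.152, 0.002], [-0.152, 0.988, 0.0], [-0.002, -0.0, -1.0]]
ft_force: [-1.5, -1.4, 7.3]
grip_width: 0.334
gripper_force: 49.1
```

Request:
arm_command(
  plan=[
    {"rx": 0,"ry": 0,"rz": 0,"tx": 0,"ty": 0,"tz": 0,"claw": 255},
    {"rx": 0,"ry": 0,"rz": 0,"tx": 0,"ty": 0,"tz": 0,"claw": 255},
    {"rx": 0,"ry": 0,"rz": 0,"tx": 0,"ty": 0,"tz": 0,"claw": 255},
    {"rx": 0,"ry": 0,"rz": 0,"tx": 0,"ty": 0,"tz": 0,"claw": 255},
  ],
)

```text
time_s: 3.6
position: [0.4717, 0.2456, 0.0247]
tcp_rot: [[-0.988, -0.152, 0.002], [-0.152, 0.988, 0.0], [-0.002, 0.0, -1.0]]
ft_force: [-0.8, -2.2, 6.0]
grip_width: 0.332
gripper_force: 49.2
```

Gripped: 49 N, with the opening matching the bottle's diameter. Lifting and carrying it to a viewing spot next to the mixer.

Request:
arm_command(
  plan=[
    {"rx": 0,"ry": 0,"rz": 0,"tx": 0,"ty": 0,"tz": -0.5,"claw": 255},
    {"rx": 0,"ry": 0,"rz": 0,"tx": 0,"ty": 0,"tz": -1,"claw": 255},
    {"rx": 0,"ry": 0,"rz": 0,"tx": 0,"ty": 0,"tz": -1,"claw": 255},
    {"rx": 0,"ry": 0,"rz": 0,"tx": 0,"ty": 0,"tz": -1,"claw": 255},
    {"rx": 0,"ry": 0,"rz": 0,"tx": 0,"ty": 0,"tz": -1,"claw": 255},
  ],
)

```text
time_s: 4.1
position: [0.4705, 0.2454, 0.1601]
tcp_rot: [[-0.988, -0.152, 0.0], [-0.152, 0.988, 0.0], [-0.0, 0.0, -1.0]]
ft_force: [0.7, -0.4, -0.1]
grip_width: 0.328
gripper_force: 49.2
```

Request:
arm_command(
  plan=[
    {"rx": 0,"ry": 0,"rz": 0,"tx": 0,"ty": 0,"tz": -1,"claw": 255},
    {"rx": 0,"ry": 0,"rz": 0,"tx": 0,"ty": -0.3,"tz": 0,"claw": 255},
    {"rx": 0,"ry": 0,"rz": 0,"tx": -0.1,"ty": -0.7,"tz": 0,"claw": 255},
    {"rx": 0,"ry": 0,"rz": 0,"tx": -0.1,"ty": -0.9,"tz": 0,"claw": 255},
    {"rx": 0,"ry": 0,"rz": 0,"tx": -0.1,"ty": -0.9,"tz": 0,"claw": 255},
  ],
)

```text
time_s: 4.6
position: [0.4917, 0.1627, 0.1876]
tcp_rot: [[-0.988, -0.153, -0.001], [-0.153, 0.988, -0.0], [0.001, -0.0, -1.0]]
ft_force: [-1.2, -0.4, -0.9]
grip_width: 0.329
gripper_force: 49.2
```

Request:
arm_command(
  plan=[
    {"rx": 0,"ry": 0,"rz": 0,"tx": -0.1,"ty": -0.9,"tz": 0,"claw": 255},
    {"rx": 0,"ry": 0,"rz": 0,"tx": -0.1,"ty": -0.9,"tz": 0,"claw": 255},
    {"rx": 0,"ry": 0,"rz": 0,"tx": -0.1,"ty": -0.9,"tz": 0,"claw": 255},
    {"rx": 0,"ry": 0,"rz": 0,"tx": -0.1,"ty": -0.9,"tz": 0,"claw": 255},
    {"rx": 0,"ry": 0,"rz": 0,"tx": -0.1,"ty": -0.9,"tz": 0,"claw": 255},
  ],
)

```text
time_s: 5.1
position: [0.5271, 0.0313, 0.1874]
tcp_rot: [[-0.988, -0.152, -0.002], [-0.152, 0.988, 0.0], [0.002, 0.0, -1.0]]
ft_force: [-0.3, -0.6, -0.2]
grip_width: 0.333
gripper_force: 49.2
```

Request:
arm_command(
  plan=[
    {"rx": 0,"ry": 0,"rz": 0,"tx": -0.1,"ty": -0.9,"tz": 0,"claw": 255},
    {"rx": 0,"ry": 0,"rz": 0,"tx": -0.1,"ty": -0.9,"tz": 0,"claw": 255},
    {"rx": 0,"ry": 0,"rz": 0,"tx": -0.1,"ty": -0.9,"tz": 0,"claw": 255},
    {"rx": 0,"ry": 0,"rz": 0,"tx": 0,"ty": -0.9,"tz": 0,"claw": 255},
    {"rx": 0,"ry": 0,"rz": 0,"tx": 0,"ty": -0.4,"tz": 0,"claw": 255},
  ],
)

```text
time_s: 5.6
position: [0.5545, -0.0867, 0.1875]
tcp_rot: [[-0.989, -0.15, -0.001], [-0.15, 0.989, -0.0], [0.001, 0.0, -1.0]]
ft_force: [-0.1, 0.7, -0.7]
grip_width: 0.329
gripper_force: 49.2
```

Request:
arm_command(
  plan=[
    {"rx": 0,"ry": 0,"rz": 0,"tx": 0,"ty": 0,"tz": 0,"claw": 255},
    {"rx": 0,"ry": 0,"rz": 0,"tx": 0,"ty": 0,"tz": 0,"claw": 255},
    {"rx": 0,"ry": 0,"rz": 0,"tx": 0,"ty": 0,"tz": 0,"claw": 255},
  ],
)

```text
time_s: 5.9
position: [0.5546, -0.0834, 0.1881]
tcp_rot: [[-0.988, -0.153, -0.001], [-0.153, 0.988, 0.001], [0.001, 0.001, -1.0]]
ft_force: [-1.5, 0.4, -0.3]
grip_width: 0.334
gripper_force: 49.2
```

```bash
python3 - <<'E'
from h import *
s=sensors.sense();R=np.array(s['tcp_rot']);P=s['position']
c=vision.camera_info('wrist');i=vision.capture('wrist');cv2.imwrite('pics/w3.png',i)
import pickle;pickle.dump((s,c),open('w3.pkl','wb'))
print(s['time_s'],P,R.round(3).tolist(),s['ft_force'],s['joint_pos'])
E
```

```text
5.9 [ 0.55455349 -0.08340825  0.18805444] [[-0.988, -0.153, -0.001], [-0.153, 0.988, 0.001], [0.001, 0.001, -1.0]] [-1.49921969  0.3637503  -0.3230256 ] [-2.74734434e-01  1.23185595e-01  1.80556163e+00  5.79521363e-04
  1.21383562e+00 -1.99959520e+00]
```

View pics/w3.png

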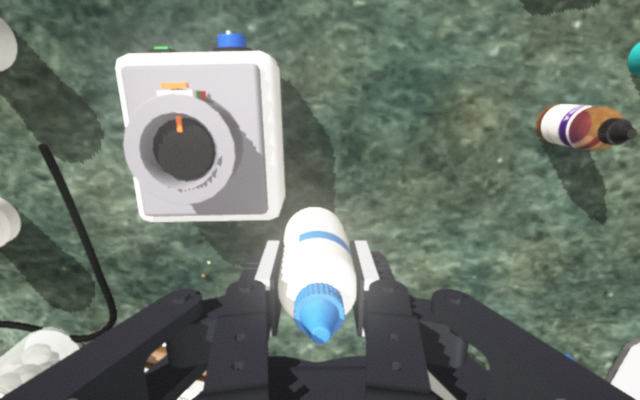

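The wrist view shows the white bottle upright in the fingers (cap at (320,312), bottom at (316,212)), and the mixer collar centred near (182,147) with the dark head at (185,148).

```bash
python3 - <<'E'
from h import *
import pickle;s,c=pickle.load(open('w3.pkl','rb'));i=cv2.imread('pics/w3.png')
R=np.array(s['tcp_rot']);P=s['position']
g=cv2.cvtColor(i,cv2.COLOR_BGR2GRAY)
m=np.zeros_like(g);m[95:205,120:245]=(g[95:205,120:245]<70)*255
cs=max(cv2.findContours(m,0,1)[0],key=cv2.contourArea);h=cv2.convexHull(cs)
e=cv2.fitEllipse(h);print('head',e,cv2.contourArea(h));H=onz('wrist',*e[0],.1,c);print(H)
# radial edge points of outer rim
cx,cy=181,147;pts=[]
G=cv2.GaussianBlur(g,(3,3),0).astype(float)
for a in np.radians(np.arange(0,360,4)):
    r=np.arange(48,66,.5);p=cv2.remap(G.astype(np.float32),(cx+r*np.cos(a)).astype(np.float32)[None],(cy+r*np.sin(a)).astype(np.float32)[None],1)[0]
    d=np.abs(np.gradient(p));k=d.argmax()
    if d[k]>6:pts.append((cx+r[k]*np.cos(a),cy+r[k]*np.sin(a)))
pts=np.array(pts,np.float32);e2=cv2.fitEllipseAMS(pts);print('rim',e2,len(pts));print(onz('wrist',*e2[0],.106,c))
# bottle: low front edge and band
def proj(X):
    q=np.array(c['R'])@X+c['t'];q=np.array(c['camera_matrix'])@q;return (q[:2]/q[2]).round(1)
u=P[2]-.0247
print('pred bottle: bottom front edge',proj(np.array([P[0],P[1],u])+R[:,0]*.015),'tip',proj(np.array([P[0],P[1],u+.078])))
print('white',[b for b in blobs(i,(0,0,140),(180,60,255),270,195,370,400,300)])
E
```

```text
head ((158.52796936035156, 147.74237060546875), (10.052127838134766, 17.56866455078125), 7.33877420425415) 67.5
[ 0.5328796 -0.1924318  0.1      ]
rim ((177.64004516601562, 148.56814575195312), (109.7371597290039, 120.1053237915039), 159.4230194091797) 70
[ 0.53031546 -0.177779    0.106     ]
pred bottle: bottom front edge [317.8 211.2] tip [318.5 340.2]
white [(7107, [321.6, 261.7], [278, 201, 92, 153]), (349, [310.9, 350.4], [297, 339, 30, 22])]
```

```bash
python3 - <<'E'
from h import *
import pickle;s,c=pickle.load(open('w3.pkl','rb'));i=cv2.imread('pics/w3.png')
g=cv2.cvtColor(i,cv2.COLOR_BGR2GRAY);print(g[148,120:245:4])
for th in (60,75,90,100,110):
    m=np.zeros_like(g);m[112:188,142:225]=(g[112:188,142:225]<th)*255
    m=cv2.morphologyEx(m,cv2.MORPH_CLOSE,np.ones((9,9)))
    k=max(cv2.findContours(m,0,1)[0],key=cv2.contourArea);h=cv2.convexHull(k);e=cv2.fitEllipse(h)
    print(th,np.round(e[0],1),np.round(e[1],1),cv2.boundingRect(h),onz('wrist',*e[0],.1,c).round(4))
W=i[75:215,100:300];W=cv2.resize(W,None,fx=4,fy=4,interpolation=cv2.INTER_CUBIC);cv2.imwrite('pics/c3.png',W)
E
```

```text
[120 198 214 213 212 142 126 118 105  70  82  80  80  82  82  80  82  82
  82  87  83  81  86  77 178 216 217 216 216 120 120 146]Traceback (most recent call last):
  File "<stdin>", line 7, in <module>
ValueError: max() iterable argument is empty
```

```bash
python3 - <<'E'
from h import *
import pickle;s,c=pickle.load(open('w3.pkl','rb'));i=cv2.imread('pics/w3.png')
g=cv2.cvtColor(i,cv2.COLOR_BGR2GRAY);print('col177',list(zip(range(88,208,3),g[88:208:3,177].tolist())))
for th in (150,170):
    m=np.zeros_like(g);m[100:198,130:226]=(g[100:198,130:226]<th)*255
    m=cv2.morphologyEx(m,cv2.MORPH_OPEN,np.ones((9,9)))
    k=max(cv2.findContours(m,0,1)[0],key=cv2.contourArea);h=cv2.convexHull(k);e=cv2.fitEllipse(h)
    print(th,np.round(e[0],1),np.round(e[1],1),cv2.boundingRect(h),onz('wrist',*e[0],.106,c).round(4))
E
```

```text
col177 [(88, 179), (91, 254), (94, 240), (97, 222), (100, 222), (103, 220), (106, 220), (109, 222), (112, 209), (115, 136), (118, 160), (121, 157), (124, 154), (127, 177), (130, 177), (133, 89), (136, 87), (139, 85), (142, 81), (145, 81), (148, 81), (151, 83), (154, 79), (157, 82), (160, 83), (163, 80), (166, 79), (169, 80), (172, 78), (175, 78), (178, 94), (181, 168), (184, 185), (187, 202), (190, 202), (193, 210), (196, 212), (199, 213), (202, 210), (205, 212)]
150 [177.3 147.9] [67.9 77.1] (141, 114, 75, 67) [ 0.5299 -0.178   0.106 ]
170 [177.  148.4] [70.6 77.7] (140, 113, 76, 69) [ 0.5303 -0.1782  0.106 ]
```

Request:
arm_command(
  plan=[
    {"rx": 0,"ry": 0,"rz": 0,"tx": 0.32,"ty": -0.74,"tz": 0,"claw": 255},
    {"rx": 0,"ry": 0,"rz": 0,"tx": 0.32,"ty": -0.74,"tz": 0,"claw": 255},
    {"rx": 0,"ry": 0,"rz": 0,"tx": 0.32,"ty": -0.74,"tz": 0,"claw": 255},
    {"rx": 0,"ry": 0,"rz": 0,"tx": 0.32,"ty": -0.74,"tz": 0,"claw": 255},
    {"rx": 0,"ry": 0,"rz": 0,"tx": 0,"ty": 0,"tz": 0,"claw": 255},
  ],
)

```text
time_s: 6.45
position: [0.5302, -0.1797, 0.1886]
tcp_rot: [[-0.989, -0.151, 0.0], [-0.151, 0.989, -0.001], [0.0, -0.001, -1.0]]
ft_force: [0.6, 0.1, -0.3]
grip_width: 0.336
gripper_force: 49.2
```

Request:
arm_command(
  plan=[
    {"rx": 0,"ry": 0,"rz": 0,"tx": 0,"ty": 0,"tz": 0.5,"claw": 255},
    {"rx": 0,"ry": 0,"rz": 0,"tx": 0,"ty": 0,"tz": 0.6,"claw": 255},
    {"rx": 0,"ry": 0,"rz": 0,"tx": 0,"ty": 0,"tz": 0.5,"claw": 255},
    {"rx": 0,"ry": 0,"rz": 0,"tx": 0,"ty": 0,"tz": 0,"claw": 255},
    {"rx": 0,"ry": 0,"rz": 0,"tx": 0,"ty": 0,"tz": 0,"claw": 255},
  ],
)

```text
time_s: 6.95
position: [0.5303, -0.1772, 0.1395]
tcp_rot: [[-0.988, -0.153, -0.002], [-0.153, 0.988, 0.001], [0.001, 0.001, -1.0]]
ft_force: [-0.4, 0.1, -1.6]
grip_width: 0.337
gripper_force: 49.3
```

```bash
python3 - <<'E'
from h import *
s=sensors.sense();print(s['position'],s['ft_force'])
for n in('wrist','scene'):cv2.imwrite(f'pics/{n}4.png',vision.capture(n))
w=cv2.imread('pics/wrist4.png')[100:400,150:490];sc=cv2.imread('pics/scene4.png')[130:240,310:450]
W=np.zeros((360,800,3),np.uint8);W[:353,:400]=cv2.resize(w,(400,353));W[:308,405:797]=cv2.resize(sc,(392,308),interpolation=cv2.INTER_CUBIC);cv2.imwrite('pics/c4.png',W)
E
```

```text
[ 0.53026305 -0.17724173  0.1394555 ] [-0.37370992  0.05671373 -1.61181599]
```

View pics/c4.png

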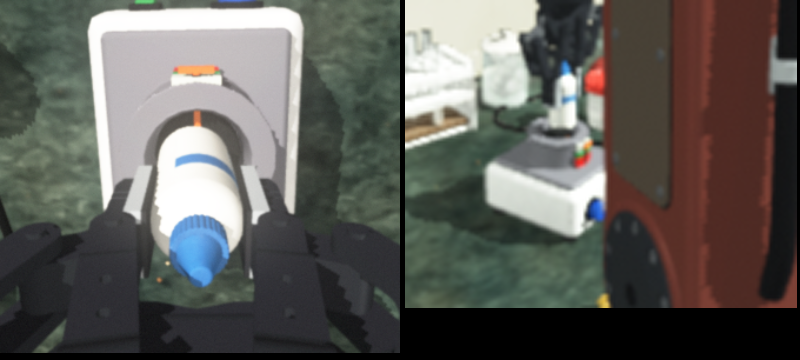

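The bottle sits centred over the collar bore: in the crop its bottom is at (200,130), with a gap left and right inside the rim. Lowering it in small steps and watching the force.

Request:
arm_command(
  plan=[
    {"rx": 0,"ry": 0,"rz": 0,"tx": 0,"ty": 0,"tz": 0.2,"claw": 255},
    {"rx": 0,"ry": 0,"rz": 0,"tx": 0,"ty": 0,"tz": 0.2,"claw": 255},
    {"rx": 0,"ry": 0,"rz": 0,"tx": 0,"ty": 0,"tz": 0,"claw": 255},
    {"rx": 0,"ry": 0,"rz": 0,"tx": 0,"ty": 0,"tz": 0,"claw": 255},
  ],
)

```text
time_s: 7.45
position: [0.5304, -0.1782, 0.1281]
tcp_rot: [[-0.988, -0.152, -0.001], [-0.152, 0.988, 0.0], [0.001, 0.0, -1.0]]
ft_force: [-0.0, -0.4, 0.3]
grip_width: 0.334
gripper_force: 49.3
```

Request:
arm_command(
  plan=[
    {"rx": 0,"ry": 0,"rz": 0,"tx": 0,"ty": 0,"tz": 0.1,"claw": 255},
    {"rx": 0,"ry": 0,"rz": 0,"tx": 0,"ty": 0,"tz": 0.1,"claw": 255},
    {"rx": 0,"ry": 0,"rz": 0,"tx": 0,"ty": 0,"tz": 0,"claw": 255},
    {"rx": 0,"ry": 0,"rz": 0,"tx": 0,"ty": 0,"tz": 0,"claw": 255},
  ],
)

```text
time_s: 7.85
position: [0.5311, -0.1785, 0.1229]
tcp_rot: [[-0.988, -0.152, 0.001], [-0.152, 0.988, -0.001], [-0.001, -0.001, -1.0]]
ft_force: [-0.7, -0.1, 2.2]
grip_width: 0.332
gripper_force: 49.5
```

Request:
arm_command(
  plan=[
    {"rx": 0,"ry": 0,"rz": 0,"tx": 0,"ty": 0,"tz": 0.1,"claw": 255},
    {"rx": 0,"ry": 0,"rz": 0,"tx": 0,"ty": 0,"tz": 0,"claw": 255},
    {"rx": 0,"ry": 0,"rz": 0,"tx": 0,"ty": 0,"tz": 0,"claw": 255},
  ],
)

```text
time_s: 8.15
position: [0.531, -0.1785, 0.1198]
tcp_rot: [[-0.988, -0.152, 0.001], [-0.152, 0.988, -0.001], [-0.001, -0.001, -1.0]]
ft_force: [0.4, -0.2, 2.2]
grip_width: 0.335
gripper_force: 49.6
```

Request:
arm_command(
  plan=[
    {"rx": 0,"ry": 0,"rz": 0,"tx": 0,"ty": 0,"tz": 0.08,"claw": 255},
    {"rx": 0,"ry": 0,"rz": 0,"tx": 0,"ty": 0,"tz": 0.08,"claw": 255},
    {"rx": 0,"ry": 0,"rz": 0,"tx": 0,"ty": 0,"tz": 0,"claw": 255},
    {"rx": 0,"ry": 0,"rz": 0,"tx": 0,"ty": 0,"tz": 0,"claw": 255},
  ],
)

```text
time_s: 8.55
position: [0.531, -0.1785, 0.115]
tcp_rot: [[-0.988, -0.152, 0.001], [-0.152, 0.988, -0.001], [-0.001, -0.001, -1.0]]
ft_force: [-0.5, -0.4, 4.9]
grip_width: 0.333
gripper_force: 49.8
```

```bash
python3 - <<'E'
from h import *
f=[]
for k in range(4):
    i=vision.capture('wrist');s=sensors.sense();f.append(s['ft_force'][2])
print(s['position'],np.round(f,1))
cv2.imwrite('pics/wrist5.png',i)
sc=vision.capture('scene')
w=i[90:300,200:450];W=np.zeros((400,800,3),np.uint8);W[:336,:400]=cv2.resize(w,(400,336),interpolation=cv2.INTER_CUBIC);W[:400,405:800]=cv2.resize(sc[165:215,340:390],(395,400),interpolation=cv2.INTER_CUBIC);cv2.imwrite('pics/c5.png',W)
E
```

```text
[ 0.53099239 -0.17851804  0.11499974] [5.  5.2 5.3 4.4]
```

View pics/c5.png

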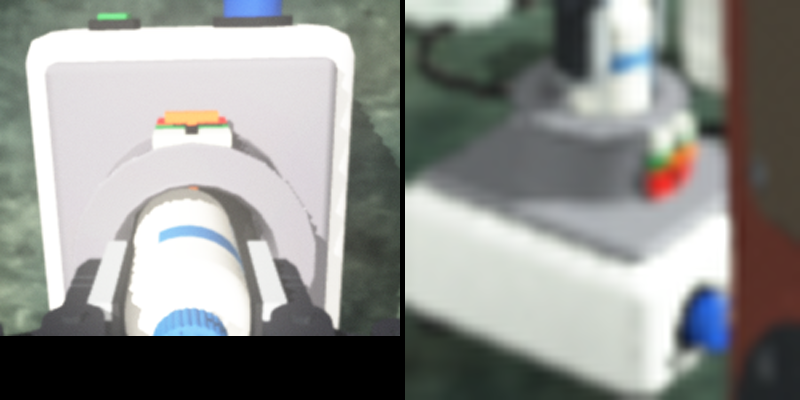

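The orange pointer is level with the green part of the scale, at about (683,160) in the right half of the crop. Force is about 5 N and the estimated travel 9–10 mm. Holding for more than 3 s.

Request:
arm_command(
  plan=[
    {"rx": 0,"ry": 0,"rz": 0,"tx": 0,"ty": 0,"tz": 0.02,"claw": 255},
    {"rx": 0,"ry": 0,"rz": 0,"tx": 0,"ty": 0,"tz": 0,"claw": 255},
    {"rx": 0,"ry": 0,"rz": 0,"tx": 0,"ty": 0,"tz": 0,"claw": 255},
    {"rx": 0,"ry": 0,"rz": 0,"tx": 0,"ty": 0,"tz": 0,"claw": 255},
    {"rx": 0,"ry": 0,"rz": 0,"tx": 0,"ty": 0,"tz": 0,"claw": 255},
  ],
)

```text
time_s: 9.3
position: [0.531, -0.1785, 0.1144]
tcp_rot: [[-0.988, -0.152, 0.001], [-0.152, 0.988, -0.001], [-0.001, -0.001, -1.0]]
ft_force: [-0.6, -0.3, 5.4]
grip_width: 0.332
gripper_force: 49.8
```

Request:
arm_command(
  plan=[
    {"rx": 0,"ry": 0,"rz": 0,"tx": 0,"ty": 0,"tz": 0,"claw": 255},
    {"rx": 0,"ry": 0,"rz": 0,"tx": 0,"ty": 0,"tz": 0,"claw": 255},
    {"rx": 0,"ry": 0,"rz": 0,"tx": 0,"ty": 0,"tz": 0,"claw": 255},
    {"rx": 0,"ry": 0,"rz": 0,"tx": 0,"ty": 0,"tz": 0,"claw": 255},
    {"rx": 0,"ry": 0,"rz": 0,"tx": 0,"ty": 0,"tz": 0,"claw": 255},
  ],
)

```text
time_s: 9.8
position: [0.531, -0.1785, 0.1145]
tcp_rot: [[-0.988, -0.152, 0.001], [-0.152, 0.988, -0.001], [-0.001, -0.001, -1.0]]
ft_force: [-0.1, -0.8, 5.5]
grip_width: 0.335
gripper_force: 49.8
```

Request:
arm_command(
  plan=[
    {"rx": 0,"ry": 0,"rz": 0,"tx": 0,"ty": 0,"tz": 0,"claw": 255},
    {"rx": 0,"ry": 0,"rz": 0,"tx": 0,"ty": 0,"tz": 0,"claw": 255},
    {"rx": 0,"ry": 0,"rz": 0,"tx": 0,"ty": 0,"tz": 0,"claw": 255},
    {"rx": 0,"ry": 0,"rz": 0,"tx": 0,"ty": 0,"tz": 0,"claw": 255},
    {"rx": 0,"ry": 0,"rz": 0,"tx": 0,"ty": 0,"tz": 0,"claw": 255},
  ],
)

```text
time_s: 10.3
position: [0.531, -0.1785, 0.1145]
tcp_rot: [[-0.988, -0.152, 0.001], [-0.152, 0.988, -0.001], [-0.001, -0.001, -1.0]]
ft_force: [0.0, -0.3, 6.0]
grip_width: 0.335
gripper_force: 49.8
```

Request:
arm_command(
  plan=[
    {"rx": 0,"ry": 0,"rz": 0,"tx": 0,"ty": 0,"tz": 0,"claw": 255},
    {"rx": 0,"ry": 0,"rz": 0,"tx": 0,"ty": 0,"tz": 0,"claw": 255},
    {"rx": 0,"ry": 0,"rz": 0,"tx": 0,"ty": 0,"tz": 0,"claw": 255},
    {"rx": 0,"ry": 0,"rz": 0,"tx": 0,"ty": 0,"tz": 0,"claw": 255},
    {"rx": 0,"ry": 0,"rz": 0,"tx": 0,"ty": 0,"tz": 0,"claw": 255},
  ],
)

```text
time_s: 10.8
position: [0.531, -0.1785, 0.1144]
tcp_rot: [[-0.988, -0.152, 0.001], [-0.152, 0.988, -0.001], [-0.001, -0.001, -1.0]]
ft_force: [-0.5, -1.4, 5.2]
grip_width: 0.337
gripper_force: 49.8
```

Request:
arm_command(
  plan=[
    {"rx": 0,"ry": 0,"rz": 0,"tx": 0,"ty": 0,"tz": 0,"claw": 255},
    {"rx": 0,"ry": 0,"rz": 0,"tx": 0,"ty": 0,"tz": 0,"claw": 255},
    {"rx": 0,"ry": 0,"rz": 0,"tx": 0,"ty": 0,"tz": 0,"claw": 255},
    {"rx": 0,"ry": 0,"rz": 0,"tx": 0,"ty": 0,"tz": 0,"claw": 255},
    {"rx": 0,"ry": 0,"rz": 0,"tx": 0,"ty": 0,"tz": 0,"claw": 255},
  ],
)

```text
time_s: 11.3
position: [0.531, -0.1785, 0.1145]
tcp_rot: [[-0.988, -0.152, 0.001], [-0.152, 0.988, -0.001], [-0.001, -0.001, -1.0]]
ft_force: [-1.6, -0.4, 5.4]
grip_width: 0.333
gripper_force: 49.8
```

Request:
arm_command(
  plan=[
    {"rx": 0,"ry": 0,"rz": 0,"tx": 0,"ty": 0,"tz": 0,"claw": 255},
    {"rx": 0,"ry": 0,"rz": 0,"tx": 0,"ty": 0,"tz": 0,"claw": 255},
    {"rx": 0,"ry": 0,"rz": 0,"tx": 0,"ty": 0,"tz": 0,"claw": 255},
    {"rx": 0,"ry": 0,"rz": 0,"tx": 0,"ty": 0,"tz": 0,"claw": 255},
    {"rx": 0,"ry": 0,"rz": 0,"tx": 0,"ty": 0,"tz": 0,"claw": 255},
  ],
)

```text
time_s: 11.8
position: [0.531, -0.1785, 0.1144]
tcp_rot: [[-0.988, -0.152, 0.001], [-0.152, 0.988, -0.001], [-0.001, -0.001, -1.0]]
ft_force: [0.1, -1.6, 5.0]
grip_width: 0.336
gripper_force: 49.8
```

Request:
arm_command(
  plan=[
    {"rx": 0,"ry": 0,"rz": 0,"tx": 0,"ty": 0,"tz": 0,"claw": 255},
    {"rx": 0,"ry": 0,"rz": 0,"tx": 0,"ty": 0,"tz": 0,"claw": 255},
    {"rx": 0,"ry": 0,"rz": 0,"tx": 0,"ty": 0,"tz": 0,"claw": 255},
    {"rx": 0,"ry": 0,"rz": 0,"tx": 0,"ty": 0,"tz": 0,"claw": 255},
    {"rx": 0,"ry": 0,"rz": 0,"tx": 0,"ty": 0,"tz": 0,"claw": 255},
  ],
)

```text
time_s: 12.3
position: [0.531, -0.1785, 0.1144]
tcp_rot: [[-0.988, -0.152, 0.001], [-0.152, 0.988, -0.001], [-0.001, -0.001, -1.0]]
ft_force: [-0.0, 0.0, 5.3]
grip_width: 0.333
gripper_force: 49.8
```

Request:
arm_command(
  plan=[
    {"rx": 0,"ry": 0,"rz": 0,"tx": 0,"ty": 0,"tz": 0,"claw": 255},
    {"rx": 0,"ry": 0,"rz": 0,"tx": 0,"ty": 0,"tz": 0,"claw": 255},
    {"rx": 0,"ry": 0,"rz": 0,"tx": 0,"ty": 0,"tz": 0,"claw": 255},
  ],
)

```text
time_s: 12.6
position: [0.531, -0.1785, 0.1145]
tcp_rot: [[-0.988, -0.152, 0.001], [-0.152, 0.988, -0.001], [-0.001, -0.001, -1.0]]
ft_force: [-0.2, -1.2, 4.4]
grip_width: 0.335
gripper_force: 49.8
```

```bash
python3 - <<'E'
from h import *
i=vision.capture('scene');cv2.imwrite('pics/c6.png',cv2.resize(i[165:215,340:390],(500,500),interpolation=cv2.INTER_CUBIC))
s=sensors.sense();print(s['time_s'],s['position'],s['ft_force'])
E
```

```text
12.65 [ 0.53101966 -0.1785173   0.1144655 ] [-0.70331883  0.37994848  5.08560086]
```

View pics/c6.png

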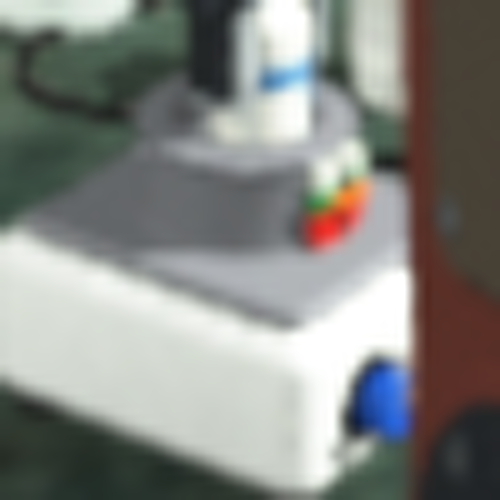

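The pointer (orange, about (352,195)) is still level with the green band (about (318,202)) after more than 3 s of steady force. Handing in.

```bash
python3 -c "
from workcell import bot
print(bot.job_done())"
```

```text
the job is handed in; nothing more can be done
None
```

The job is handed in at 12.65 s on the robot's clock: the white bottle is still gripped and held down in the mixer, with the head pressed about 10 mm (pointer in the green, about 5 N) for roughly 4 s.

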